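# Fill the consumables caddy and hold it up level

## Task

Stand the two bottles left on the bench upright in the two empty cells of the green caddy, one in each, setting them down gently rather than dropping them. Then lift the full caddy by its black handle and finish while still holding it, level and still, about 10 cm clear of the bench. Keep the bottles upright and the caddy level throughout, leave the two bottles already in the caddy in their cells, and do not disturb the red meter, the solder reel or the iron stand.

Things in the scene. Friction and masses are not known exactly. Their poses are not given: they have to be found in the camera images.
- caddy_handle (a point): Middle of the loose caddy's black rubber grip bar: 18 mm wide (x), 24 mm high, 182 mm long (y), 136 mm above the caddy's underside, its top at 148 mm. Axes are the caddy's: y along the bar, x across it, z up. Open space under the bar down to the tray. Full, the caddy weighs about 0.8 kg and balances under this point.
- caddy: Dark green plastic tray, 184 (x) by 190 mm (y), walls 65 mm high; origin at the centre of its underside, z up. A 52 mm wide tool trough under the bar holds a small loose desoldering pump; on each side of it are two bottle cells. At each end (y +-92 mm) an upright, 56 mm wide in x up to 110 mm high and 30 mm above, carries the bar. The bench is at height 0.
- handle: The grip bar, fixed to the caddy; origin at its middle, the same point as caddy_handle.
- cell_1 (a point): Cell that is EMPTY at the start, centred at caddy x +59.5, y -46.5 mm; 60 mm (caddy x) by 90 mm (caddy y) inside. The point is on the cell's floor at its middle (4 mm above the caddy's underside); axes as the caddy's. The cell's walls stand 56 to 58 mm above this floor. 
- cell_2 (a point): The other cell that is EMPTY at the start, centred at caddy x -59.5, y +46.5 mm; 60 mm (caddy x) by 90 mm (caddy y) inside. The point is on the cell's floor at its middle (4 mm above the caddy's underside); axes as the caddy's. The cell's walls stand 56 to 58 mm above this floor. 
- cell_3 (a point): Cell at caddy x +59.5, y +46.5 mm, already holding the blue-capped bottle; 60 mm (caddy x) by 90 mm (caddy y) inside. The point is on the cell's floor at its middle (4 mm above the caddy's underside); axes as the caddy's. The cell's walls stand 56 to 58 mm above this floor. 
- cell_4 (a point): Cell at caddy x -59.5, y -46.5 mm, already holding the brown bottle with the white cap; 60 mm (caddy x) by 90 mm (caddy y) inside. The point is on the cell's floor at its middle (4 mm above the caddy's underside); axes as the caddy's. The cell's walls stand 56 to 58 mm above this floor. 
- amber_bottle_mid (a point): On the bench, to be loaded: brown bottle with a black cap and a yellow band on the label. 100 ml round bottle standing upright, 46 mm diameter, 105 mm tall; straight body up to 70 mm, shoulder, then a 28 mm diameter screw cap from 81 to 105 mm above its foot; about 0.1 kg. The point is on its axis half-way up (52.5 mm above its foot); z up along the bottle.
- white_bottle_mid (a point): On the bench, to be loaded: white bottle with a red cap and a red band. 100 ml round bottle standing upright, 46 mm diameter, 105 mm tall; straight body up to 70 mm, shoulder, then a 28 mm diameter screw cap from 81 to 105 mm above its foot; about 0.1 kg. The point is on its axis half-way up (52.5 mm above its foot); z up along the bottle.
- blue_bottle_mid (a point): In the caddy already: white bottle with a blue cap and band; same size. The point is on its axis half-way up (52.5 mm above its foot); z up along the bottle.
- brown_bottle_mid (a point): In the caddy already: brown bottle with a white cap and green band; same size. The point is on its axis half-way up (52.5 mm above its foot); z up along the bottle.
- meter: Bystander: red hand-held multimeter lying flat, 150 (its x) by 78 by 39 mm; origin under its centre.
- reel: Bystander: reel of solder wire standing on its flange, 60 mm diameter, 48 mm tall; origin under its centre.
- iron_stand: Bystander: empty soldering-iron stand, base 110 (its x) by 80 mm, 16 mm thick, with a slanting steel coil reaching about 160 mm high; origin under its centre.
Things that resemble listed ones, but are neither listed nor needed, are in the scene too. Leave any pink or purple look-alike of the part that bears white_bottle_mid alone.

How it is judged:
By the outcome, as a careful person would: the job done as asked, in the order asked, and still so for the second after the job is handed in, while the arm keeps its last pose, push and grip.
It also fails if it takes over 61 s, if anything falls off the work surface, if the arm or the gripper's body presses on something with over 40 N, if the wrist force passes 120 N, or if a joint passes its speed limit or range.

## Robot

A 6-joint arm with a two-finger parallel gripper is mounted at the origin on the work surface. World frame = base frame: x ahead of the robot, y to its left, z up, the work surface at z = 0. Lengths are in m, angles in degrees, forces in N, time in s.
With the tool pointing down it reaches from about 0.375 to 0.825 m from the base axis. Payload 5.5 kg.
Tool frame: the origin (TCP) lies at the very end of the fingers, on their centre line; the grasp point (between the pads) lies 19 mm behind it; x points along the fingers, z is the direction in which the jaws open and shut, and the axes are right-handed (so a half turn about x gives the same grasp; the last joint's range is limited). The gripper opens to 85 mm and grips with 20 to 120 N. Pads are 22 mm wide; open, the fingers measure 114 mm over their backs; the gripper's body (76 mm by 85 mm) begins 54 mm behind the grasp point. The pads swing forward as they close: fully open they stand 13 mm farther back than shut.
Start: joints at [68.87, 17.962, -2.699, 69.339, 0, 90], TCP at [0.216, 0.56, 0.231] pointing down, gripper open.
Joint ranges: [-152.73, 152.73], [-39.44, 99.34], [-58.76, 71.6], [-118.89, 123.64], [-81.53, 83.1], [-180, 180]. Speed limits (degrees/s): [136.94, 136.94, 172.46, 180, 180, 180].

## Interface

Orientations are given as a 3x3 rotation matrix whose columns are the frame's x, y, z axes.
In Python, from bench import r gives the robot as it stands.
- The arm moves only by the tool arm_command, never from a script. Its argument "targets" is text: rows parted by semicolons, each of 7 numbers parted by spaces: the turn, a rotation vector about the tool's x, y, z in degrees, then the shift along the tool's x, y, z in m, then the opening, from 0 (shut) to 1 (fully open). In form: rx ry rz dx dy dz gripper; .... A call has 1 to 12 rows; each row is the pose to reach, as a shift and turn from the pose commanded when the call began, along the tool's axes at that moment; what a row does not reach only later rows make up. A row lasts 1/10 s, in which the tool goes at most 50 mm and 8.59 degrees, less where a joint would pass 70% of its speed; a pose out of reach is approached as far as the arm can. A call with a gripper value outside its range is refused whole. The fingers move at their own pace and stop on an object; "newtons" is the grip in N (left out, the last holds). Time passes only in rows, so rows that repeat a pose let the fingers close. It gives the time, the measured TCP pose, the force and the opening at its end, in the units of the state.
- r.get_obs(): the state, without advancing time (a new reading comes with each control period).
- r.grab_frame(name): name is "scene" or "top" or "wrist"; returns the picture (400x640x3 uint8, red, green, blue); there is no depth.
- r.camera_info(name): a dict with "mtx" (3x3 intrinsics, pixels), "extrinsics" (4x4, takes a point from camera to world coordinates). Camera axes: x right, y down, z forward; pixel columns grow to the right and rows downward; lengths in m; the calibration is good to about 2 mm. A picture is of the moment at which its call begins: read the wrist's pose just before it. camera_info takes no time and is no camera call; for the wrist camera it gives the pose at the moment of the call.
- r.job_done(): hands the job in, once; it reports no verdict.
The state is a dict: "time": time; "joint_positions": joint angles; "dq": joint speeds; "tau": joint torques, N m; "ee_pos": TCP position; "orientation": TCP orientation; "wrist_force": force on the tool from outside, world axes, zero at the start; "wrist_torque": the same for the moment, N m; "gripper_width": opening from 0.0 (shut) to 1.0 (fully open).
Only numpy, scipy, OpenCV 4.12 (cv2) and the standard library are available. Lean on these libraries where they do the work, as an engineer would, in place of code of your own. Each camera call takes 0.05 s, during which the arm holds its last target. There are 200 camera calls.

## Working session

There is one attempt and no reset: what is moved stays moved. The work goes in short steps, Python scripts to look and compute and a tool call to move; the robot and the scene stay as the last step left them, time stands still between calls to the robot, and variables do not carry over. Pictures are saved under pics/ and viewed, about 8 in all and at most 12, crops included, and the job is handed in when it is done.

Besides the shell and the picture viewer there is one more tool, called after "Request:" as name(argument=value, ...) on one line, values as JSON. arm_command: Moves the arm, as the interface text tells. Its arguments: {"type":"object","properties":{"targets":{"type":"string"},"newtons":{"type":"number"}},"required":["targets"]}

```bash
ls; mkdir -p pics; python3 - <<'E'
from bench import r
import cv2
o=r.get_obs(); print(o)
for n in("scene","top"):
    cv2.imwrite(f"pics/{n}0.png",r.grab_frame(n)[:,:,::-1]); c=r.camera_info(n); print(n,c)
E
```

```text
pics
{'time': 0.0, 'joint_positions': array([ 6.88667045e+01,  1.80039275e+01, -2.75717863e+00,  6.93387564e+01,
        2.40030182e-03,  8.99991921e+01]), 'dq': array([ 0.00532375, -0.01907946, -0.01492931,  0.0459511 , -0.05305479,
       -0.00427358]), 'tau': array([-8.48704694e-04, -5.39595366e+01,  3.39744616e+01,  1.93627010e-02,
        1.11238677e-05,  1.94124567e-05]), 'ee_pos': array([0.2160947 , 0.55909344, 0.23041474]), 'orientation': array([[-6.67469655e-04, -9.32749233e-01,  3.60525203e-01],
       [-1.61060363e-03,  3.60525818e-01,  9.32747844e-01],
       [-9.99998480e-01,  4.19176814e-05, -1.74292934e-03]]), 'wrist_force': array([-0.10452162,  0.19309541, -0.16640897]), 'wrist_torque': array([ 0.01359918,  0.07542605, -0.00252378]), 'gripper_width': 1.0015228275633419}
scene {'mtx': array([[494.25682375,   0.        , 311.64588619],
       [  0.        , 494.25682375, 190.10691726],
       [  0.        ,   0.        ,   1.        ]]), 'extrinsics': array([[-0.52109166,  0.59889929, -0.60809795,  1.28450503],
       [ 0.85349799,  0.36384365, -0.37304019,  0.31459487],
       [-0.00216092, -0.71339851, -0.70075523,  0.93590113],
       [ 0.        ,  0.        ,  0.        ,  1.        ]])}
top {'mtx': array([[391.10445577,   0.        , 315.32494738],
       [  0.        , 391.10445577, 203.28901432],
       [  0.        ,   0.        ,   1.        ]]), 'extrinsics': array([[-0.00927758, -0.99394786,  0.10946038,  0.47272678],
       [-0.99980492,  0.01112925,  0.01631754, -0.14501389],
       [-0.017437  , -0.10928764, -0.99385721,  1.16588047],
       [ 0.        ,  0.        ,  0.        ,  1.        ]])}
```

View pics/scene0.png

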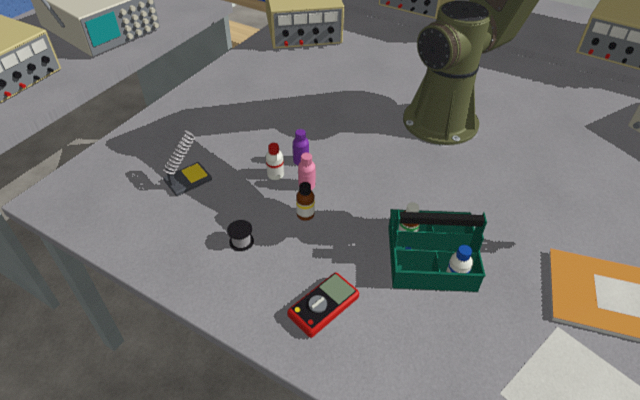

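View pics/top0.png

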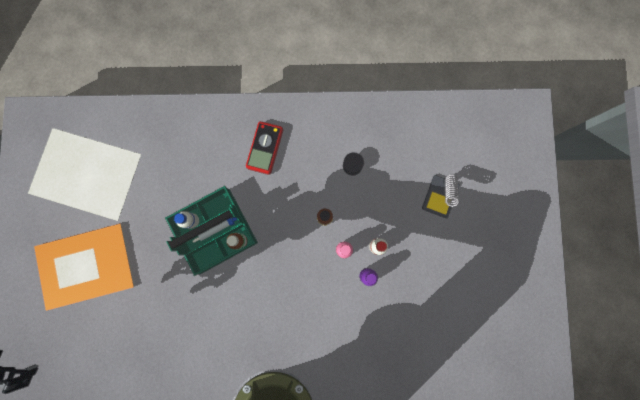

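Top and scene views: the things that could be mistaken for the target bottles are:
- White with red cap: scene (275,160), top (379,246).
- Pink: scene (307,172), top (344,250).
- Purple: scene (301,148), top (368,277).
- Amber with black cap: scene (305,203), top (325,216).
- Brown with white cap, already in the caddy: top (234,241).
- Blue cap, in the caddy: top (185,219).

I choose the white bottle with the red cap and the black-capped amber. The caddy bar runs from (168,246) to (235,217) in the top view.

```bash
cat > h.py <<'E'
import numpy as np, cv2
from bench import r
def ray(n,uv,c=None):
    c=c or r.camera_info(n); E=c["extrinsics"]
    d=E[:3,:3]@np.linalg.solve(c["mtx"],[uv[0],uv[1],1.]); return E[:3,3],d/np.linalg.norm(d)
def onz(n,uv,z,c=None):
    o,d=ray(n,uv,c); return o+d*(z-o[2])/d[2]
def tri(*rays):
    A=0;b=0
    for o,d in rays:
        P=np.eye(3)-np.outer(d,d); A=A+P; b=b+P@o
    x=np.linalg.solve(A,b); return x,[1e3*np.linalg.norm((np.eye(3)-np.outer(d,d))@(x-o)) for o,d in rays]
def blobs(im,lo,hi,box,amin=8):
    x0,y0,x1,y1=box; h=cv2.cvtColor(im,cv2.COLOR_RGB2HSV)[y0:y1,x0:x1]
    lo,hi=np.array(lo),np.array(hi)
    m=cv2.inRange(h,lo,hi) if lo[0]<=hi[0] else cv2.inRange(h,lo,np.array([179,*hi[1:]]))|cv2.inRange(h,np.array([0,*lo[1:]]),hi)
    n,l,s,c=cv2.connectedComponentsWithStats(m)
    return sorted([(int(s[i,4]),(s[i,:4]+[x0,y0,0,0]).tolist(),(c[i]+[x0,y0]).round(1).tolist()) for i in range(1,n) if s[i,4]>=amin],reverse=True)[:4]
E
python3 - <<'E'
from h import *
S=cv2.imread("pics/scene0.png")[:,:,::-1];T=cv2.imread("pics/top0.png")[:,:,::-1]
red=((172,120,60),(8,255,255));blk=((0,0,0),(179,255,45));blue=((105,150,60),(125,255,255))
for nm,c,bs,bt in[("redcap",red,(262,138,288,160),(366,234,392,258)),("blk",blk,(294,180,318,197),(314,205,336,227)),("blue",blue,(445,240,480,275),(168,205,200,232)),("bar",blk,(385,195,495,235),(160,205,245,255))]:
    print(nm,blobs(S,*c,bs),blobs(T,*c,bt))
a=cv2.resize(S[125:225,255:345],None,fx=4,fy=4,interpolation=2);b=cv2.resize(T[180:280,160:260],None,fx=4,fy=4,interpolation=2)
W=r.grab_frame("wrist")
cv2.imwrite("pics/c1.png",np.hstack([a,b])[:,:,::-1]);cv2.imwrite("pics/w0.png",W[:,:,::-1])
print(r.camera_info("wrist"))
E
```

```text
redcap [(103, [269, 143, 10, 12], [273.3, 148.4])] [(70, [377, 242, 9, 9], [380.9, 246.0])]
blk [(132, [299, 182, 12, 14], [304.4, 188.6])] [(64, [320, 211, 10, 9], [324.5, 215.0])]
blue [(185, [457, 245, 15, 16], [463.8, 252.1])] [(80, [174, 214, 11, 9], [178.7, 218.0])]
bar [(1016, [400, 211, 85, 23], [443.3, 219.4]), (8, [394, 225, 3, 6], [394.8, 227.5])] [(191, [172, 211, 60, 37], [205.3, 228.1])]
{'mtx': array([[328.38125884,   0.        , 320.31945328],
       [  0.        , 328.38125884, 204.67134278],
       [  0.        ,   0.        ,   1.        ]]), 'extrinsics': array([[ 0.35978121,  0.89967376,  0.24727435,  0.15294108],
       [ 0.93303577, -0.34654193, -0.09671062,  0.58402488],
       [-0.00131707,  0.26551048, -0.96410708,  0.37358591],
       [ 0.        ,  0.        ,  0.        ,  1.        ]])}
```

View pics/c1.png

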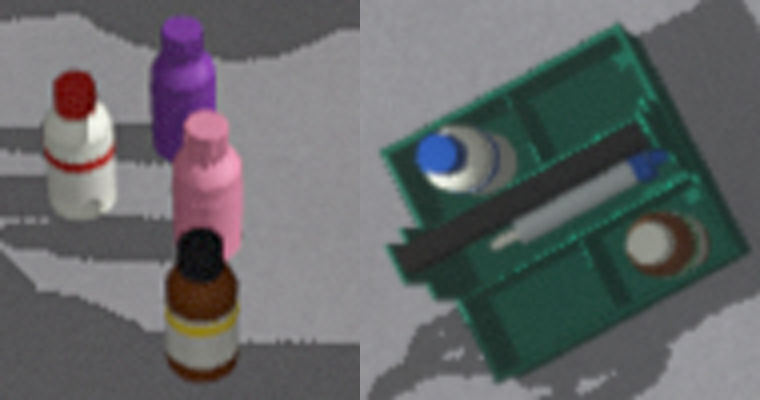

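The left crop shows white with red cap at scene (273,148) and amber with black cap at (304,189); the pink and purple look-alikes are separate from both. The right crop shows the caddy with cells 1 (upper right) and 2 (lower left) empty. The bar runs from about (170.8,246.3) to (230.8,214.5) in top pixels.

```bash
python3 - <<'E'
from h import *
p={}
for n,s,t in[("white",(273.3,148.4),(380.9,246)),("amber",(304.4,188.6),(324.5,215)),("blue",(463.8,252.1),(178.7,218)),("bar",(443.3,218.8),(200.8,230.4)),("pink",(306.5,157.5),(344,250)),("purple",(300.5,134.5),(368,277))]:
    x,e=tri(ray("scene",s),ray("top",t)); p[n]=x; print(n,x.round(3),np.round(e,1),"r",np.hypot(*x[:2]).round(3))
a=onz("top",(170.75,246.25),.142);b=onz("top",(230.75,214.5),.142); d=a-b
print("bar len",np.linalg.norm(d),"ydir deg",np.degrees(np.arctan2(d[1],d[0])),(a+b)/2)
# brown cap from top crop (650,243)
w=onz("top",(232.5,240.7),.105);print("brown",w, "blue-brown",p["blue"]-w)
E
```

```text
white [ 0.472 -0.304  0.094] [0.6 0.6] r 0.561
amber [ 0.558 -0.152  0.093] [0.3 0.3] r 0.578
blue [0.554 0.247 0.103] [0.5 0.5] r 0.606
bar [0.517 0.178 0.134] [2.2 2.2] r 0.547
pink [ 0.462 -0.204  0.099] [0.5 0.5] r 0.506
purple [ 0.39  -0.268  0.101] [1.1 1.1] r 0.473
bar len 0.1766242928445377 ydir deg 117.56600216198581 [0.51739521 0.17330166 0.142     ]
brown [0.49006072 0.09789711 0.105     ] blue-brown [ 0.0635837   0.14896965 -0.00237697]
```

View pics/w0.png

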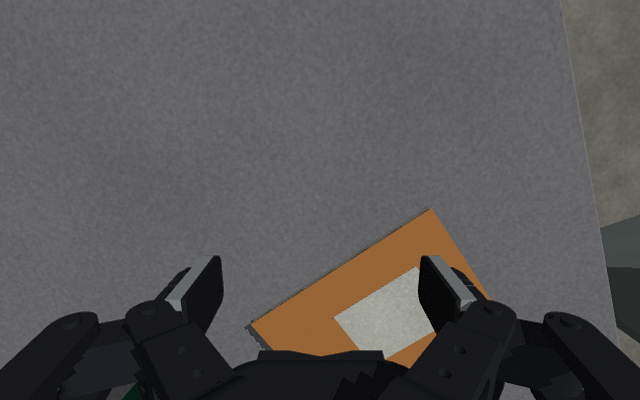

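Heights agree with the text: caps at 93–94 mm, bar at 134 mm. The caddy yaw is about 27.6°. The wrist view shows the orange book only.

Plan: keep the jaws along caddy y (yaw 117.6°) for both bottles, and grip them by their caps.

```bash
cat >> h.py <<'E'
def rel(p,phi):
    """row from the present pose to TCP p with jaw axis at world angle phi, tool straight down"""
    from scipy.spatial.transform import Rotation as R
    o=r.get_obs(); M=o["orientation"]; f=np.radians(phi); c,s=np.cos(f),np.sin(f)
    G=np.array([[0,-s,c],[0,c,s],[-1,0,0]])
    print("t",round(o["time"],2),"row",np.degrees(R.from_matrix(M.T@G).as_rotvec()).round(2),(M.T@(np.array(p)-o["ee_pos"])).round(4),"q",o["joint_positions"].round(0))
E
python3 -c "
from h import *
rel((.558,-.152,.2),117.6);rel((.54,-.14,.2),117.6)"
```

```text
t 0.15 row [-4.873e+01 -7.000e-02 -3.000e-02] [ 0.0314 -0.5753 -0.5401] q [69. 18. -3. 69. -0. 90.]
t 0.15 row [-4.873e+01 -7.000e-02 -3.000e-02] [ 0.0314 -0.5542 -0.5354] q [69. 18. -3. 69. -0. 90.]
```

Request:
arm_command(targets="-48.7 0 0 0.031 -0.575 -0.540 0.7; -48.7 0 0 0.031 -0.575 -0.540 0.7; -48.7 0 0 0.031 -0.575 -0.540 0.7; -48.7 0 0 0.031 -0.575 -0.540 0.7; -48.7 0 0 0.031 -0.575 -0.540 0.7; -48.7 0 0 0.031 -0.575 -0.540 0.7; -48.7 0 0 0.031 -0.575 -0.540 0.7; -48.7 0 0 0.031 -0.575 -0.540 0.7; -48.7 0 0 0.031 -0.575 -0.540 0.7; -48.7 0 0 0.031 -0.575 -0.540 0.7; -48.7 0 0 0.031 -0.575 -0.540 0.7; -48.7 0 0 0.031 -0.575 -0.540 0.7")

```text
time: 1.35
ee_pos: [0.4701, 0.031, 0.2084]
orientation: [[0.0, -0.887, -0.463], [0.0, -0.463, 0.887], [-1.0, -0.0, -0.0]]
wrist_force: [0.5, 0.3, 0.3]
gripper_width: 0.705
```

```bash
python3 -c "
from h import *
rel((.558,-.152,.2),117.6)"
```

```text
t 1.35 row [-0.04 -0.    0.02] [ 0.0084  0.0067 -0.2029] q [  4.   5. -22.  63.   0. -24.]
```

Request:
arm_command(targets="0 0 0 0.008 0.007 -0.203 0.7; 0 0 0 0.008 0.007 -0.203 0.7; 0 0 0 0.008 0.007 -0.203 0.7; 0 0 0 0.008 0.007 -0.203 0.7; 0 0 0 0.008 0.007 -0.203 0.7; 0 0 0 0.008 0.007 -0.203 0.7; 0 0 0 0.008 0.007 -0.203 0.7")

```text
time: 2.05
ee_pos: [0.5567, -0.1494, 0.2]
orientation: [[-0.001, -0.886, -0.463], [0.001, -0.463, 0.886], [-1.0, 0.001, 0.001]]
wrist_force: [-0.6, 1.0, -0.2]
gripper_width: 0.698
```

```bash
cat > look.py <<'E'
import sys
from h import *
n=sys.argv[1]; c=r.camera_info("wrist"); W=r.grab_frame("wrist")
cv2.imwrite(f"pics/{n}.png",W[:,:,::-1]); np.savez(f"pics/{n}.npz",**c)
E
python3 look.py wa; python3 -c "
from h import *
rel((.558,-.152,.2),117.6)
c=dict(np.load('pics/wa.npz'));W=cv2.imread('pics/wa.png')[:,:,::-1]
for b in blobs(W,(0,0,0),(179,255,40),(225,100,415,345)): print(b, onz('w',b[2],.1,c).round(4))"
```

```text
t 2.1 row [ 0.04  0.05 -0.03] [ 0.0003  0.0003 -0.0032] q [-15.  16.  -9.  65.   0. -43.]
(1862, [225, 248, 31, 97], [239.3, 298.7]) [ 0.659  -0.1711  0.1   ]
(1823, [385, 248, 30, 97], [400.5, 297.5]) [ 0.5958 -0.0527  0.1   ]
(1182, [297, 181, 39, 42], [316.4, 202.0]) [ 0.5553 -0.1526  0.1   ]
(19, [225, 260, 5, 7], [226.2, 262.0]) [ 0.6333 -0.194   0.1   ]
```

View pics/wa.png

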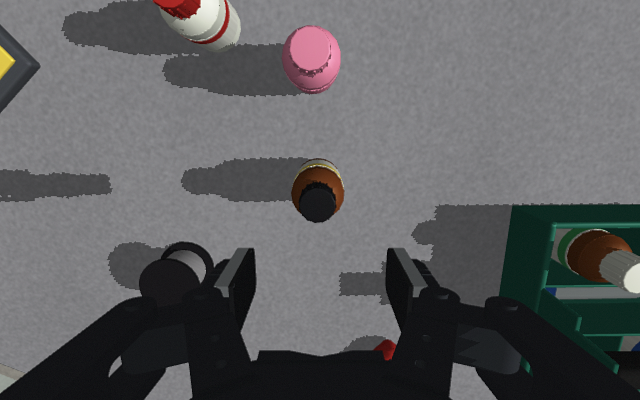

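Wrist view: the amber's black cap is at (316,202), which gives (0.5553, −0.1526). This agrees with the two-camera fix. Pink is at (311,50) and white at (205,15), both clear. Next: descend and grip the cap.

Request:
arm_command(targets="0 0 0 0.04 0.002 -0.003 0.7; 0 0 0 0.075 0.002 -0.003 0.7; 0 0 0 0.1 0.002 -0.003 0.7; 0 0 0 0.115 0.002 -0.003 0.7; 0 0 0 0.123 0.002 -0.003 0.7; 0 0 0 0.123 0.002 -0.003 0.7; 0 0 0 0.123 0.002 -0.003 0.25; 0 0 0 0.123 0.002 -0.003 0.2; 0 0 0 0.123 0.002 -0.003 0.2; 0 0 0 0.123 0.002 -0.003 0.2; 0 0 0 0.123 0.002 -0.003 0.2; 0 0 0 0.123 0.002 -0.003 0.2", newtons=40)

```text
time: 3.3
ee_pos: [0.558, -0.1531, 0.0793]
orientation: [[0.003, -0.886, -0.463], [0.001, -0.463, 0.886], [-1.0, -0.003, -0.0]]
wrist_force: [-2.6, 2.8, 6.6]
gripper_width: 0.313
```

The opening of 0.31 is about 27 mm, so the cap is held. Next: lift and carry to above cell 1, with a look on the way.

Request:
arm_command(targets="0 0 0 -0.01 0 0 0.2; 0 0 0 -0.04 0 0 0.2; 0 0 0 -0.08 0 0 0.2; 0 0 0 -0.12 0 0 0.2; 0 0 0 -0.15 0 0 0.2; 0 0 0 -0.17 -0.01 0.015 0.2; 0 0 0 -0.17 -0.03 0.045 0.2; 0 0 0 -0.17 -0.055 0.08 0.2; 0 0 0 -0.17 -0.08 0.12 0.2; 0 0 0 -0.17 -0.105 0.157 0.2; 0 0 0 -0.17 -0.13 0.194 0.2; 0 0 0 -0.17 -0.15 0.223 0.2")

```text
time: 4.5
ee_pos: [0.587, 0.1157, 0.2486]
orientation: [[0.002, -0.886, -0.464], [0.0, -0.464, 0.886], [-1.0, -0.002, -0.0]]
wrist_force: [1.4, -0.1, -1.0]
gripper_width: 0.317
```

Request:
arm_command(targets="0 0 0 0 -0.012 0.02 0.2; 0 0 0 0 -0.02 0.032 0.2; 0 0 0 0 -0.026 0.039 0.2; 0 0 0 0 -0.026 0.039 0.2; 0 0 0 0 -0.026 0.039 0.2; 0 0 0 0 -0.026 0.039 0.2")

```text
time: 5.1
ee_pos: [0.5918, 0.1587, 0.2475]
orientation: [[-0.0, -0.887, -0.462], [-0.0, -0.462, 0.887], [-1.0, 0.0, -0.0]]
wrist_force: [0.1, 0.2, -1.1]
gripper_width: 0.313
```

```bash
python3 look.py wb; python3 -c "
from h import *
rel((.591,.161,.25),117.6);print(r.get_obs()['wrist_force'])"
```

```text
t 5.15 row [-0.11 -0.01 -0.01] [-0.0025 -0.0003  0.0024] q [ 15.  19.   1.  72.  -0. -12.]
[-0.86158679  0.0913052  -1.51424104]
```

View pics/wb.png

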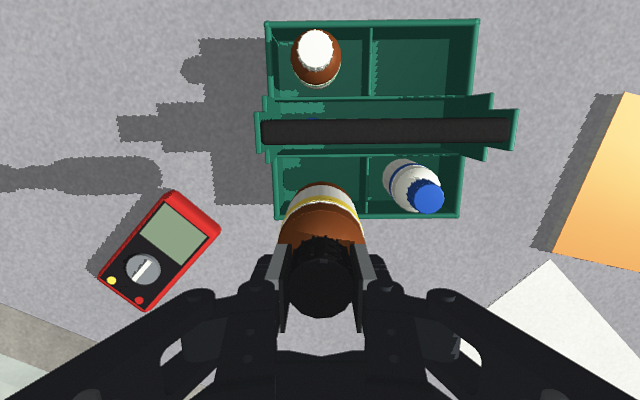

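Wrist view: the amber hangs upright from the jaws. The bar's top runs from (262,132.5) to (512.5,130.5), and cell 1 lies below the bottle between columns 275 and 363.

```bash
python3 -c "
from h import *
c=dict(np.load('pics/wb.npz'))
L,R=(262,132.5),(512.5,130.5)
for w,t in((L,(230.75,214.5)),(R,(170.75,246.25))):print('2view',*tri(ray('w',w,c),ray('top',t)))
a,b=onz('w',L,.148,c),onz('w',R,.148,c);d=b-a
print(a,b,'len',np.linalg.norm(d),'ang',np.degrees(np.arctan2(d[1],d[0])))
y=d/np.linalg.norm(d);x=np.array([y[1],-y[0],0]);m=(a+b)/2
print('c',m,'cell1',m+.0595*x-.0465*y,'cell2',m-.0595*x+.0465*y)
p=m+.0595*x-.0465*y
# check rim: outer tray corners near cell1 at z .065
for uv in((275,217),(459,217),(267,22),(479,21)):
  q=onz('w',uv,.065,c)-m; print(uv,'caddy xy',(q@x*1e3).round(1),(q@y*1e3).round(1))
rel((p[0],p[1],.25),np.degrees(np.arctan2(d[1],d[0])))"
```

```text
2view [0.56074708 0.09548756 0.14147403] [np.float64(2.448952030218328), np.float64(2.4489520302185883)]
2view [0.4780089  0.24913916 0.1556302 ] [np.float64(3.050178329531641), np.float64(3.050178329531566)]
[0.56237159 0.09658652 0.148     ] [0.47762374 0.25613498 0.148     ] len 0.18065965146253316 ang 117.97603700556502
c [0.51999766 0.17636075 0.148     ] cell1 [0.59435798 0.16320614 0.148     ] cell2 [0.44563735 0.18951536 0.148     ]
(275, 217) caddy xy 90.1 -96.0
(459, 217) caddy xy 91.6 95.1
(267, 22) caddy xy -92.0 -95.0
(479, 21) caddy xy -91.4 93.8
t 5.15 row [-0.49 -0.01 -0.01] [-0.0025 -0.0043  0.0028] q [ 15.  19.   1.  72.  -0. -12.]
```

The rim corners fall at (±91, ±95) mm about the measured centre, so the fix is good. Next: lower into cell 1, stopping 2 cm short.

Request:
arm_command(targets="-0.5 0 0 0 -0.005 0.003 0.2; -0.5 0 0 0.02 -0.005 0.003 0.2; -0.5 0 0 0.05 -0.005 0.003 0.2; -0.5 0 0 0.08 -0.005 0.003 0.2; -0.5 0 0 0.11 -0.005 0.003 0.2; -0.5 0 0 0.13 -0.005 0.003 0.2; -0.5 0 0 0.14 -0.005 0.003 0.2; -0.5 0 0 0.143 -0.005 0.003 0.2; -0.5 0 0 0.143 -0.005 0.003 0.2; -0.5 0 0 0.143 -0.005 0.003 0.2")

```text
time: 6.15
ee_pos: [0.5959, 0.1652, 0.1057]
orientation: [[0.002, -0.882, -0.47], [0.001, -0.47, 0.882], [-1.0, -0.002, -0.0]]
wrist_force: [0.2, -0.6, -1.0]
gripper_width: 0.312
```

Request:
arm_command(targets="0 0 0 0.004 0 0 0.2; 0 0 0 0.008 0 0 0.2; 0 0 0 0.012 0 0 0.2; 0 0 0 0.015 0 0 0.2; 0 0 0 0.017 0 0 0.2; 0 0 0 0.018 0 0 0.2; 0 0 0 0.018 0 0 0.2")

```text
time: 6.85
ee_pos: [0.5947, 0.1649, 0.0862]
orientation: [[-0.0, -0.882, -0.471], [-0.0, -0.471, 0.882], [-1.0, 0.0, 0.0]]
wrist_force: [-1.2, 0.2, -0.4]
gripper_width: 0.314
```

Request:
arm_command(targets="0 0 0 0.001 0 0 0.2; 0 0 0 0.002 0 0 0.2; 0 0 0 0.002 0 0 0.2; 0 0 0 0.002 0 0 0.2")

```text
time: 7.25
ee_pos: [0.5949, 0.1649, 0.0844]
orientation: [[0.0, -0.882, -0.471], [0.0, -0.471, 0.882], [-1.0, -0.0, -0.0]]
wrist_force: [-0.7, 0.2, -1.2]
gripper_width: 0.318
```

Request:
arm_command(targets="0 0 0 0.001 0 0 0.2; 0 0 0 0.0015 0 0 0.2; 0 0 0 0.0015 0 0 0.2; 0 0 0 0.0015 0 0 0.2")

```text
time: 7.65
ee_pos: [0.5951, 0.165, 0.0833]
orientation: [[0.001, -0.882, -0.471], [0.0, -0.471, 0.882], [-1.0, -0.001, -0.0]]
wrist_force: [-1.8, 0.6, 2.9]
gripper_width: 0.316
```

Contact at TCP z = 0.083, as predicted. Release and rise.

Request:
arm_command(targets="0 0 0 0 0 0 0.4; 0 0 0 0 0 0 0.6; 0 0 0 0 0 0 0.6; 0 0 0 0 0 0 0.6; 0 0 0 -0.02 0 0 0.6; 0 0 0 -0.05 0 0 0.6; 0 0 0 -0.09 0 0 0.6; 0 0 0 -0.13 0 0 0.6; 0 0 0 -0.15 0 0 0.6; 0 0 0 -0.15 0 0 0.6")

```text
time: 8.65
ee_pos: [0.597, 0.1655, 0.2369]
orientation: [[0.006, -0.882, -0.471], [0.002, -0.471, 0.882], [-1.0, -0.006, -0.001]]
wrist_force: [0.7, -0.1, -0.3]
gripper_width: 0.599
```

```bash
python3 -c "
from h import *
rel((.472,-.304,.2),118)"
```

```text
t 8.65 row [ 0.07 -0.08  0.37] [ 0.0353  0.3314 -0.3554] q [ 15.  20.   0.  70.  -0. -13.]
```

Request:
arm_command(targets="0 0 0 0 0.331 -0.355 0.7; 0 0 0 0 0.331 -0.355 0.7; 0 0 0 0 0.331 -0.355 0.7; 0 0 0 0 0.331 -0.355 0.7; 0 0 0 0 0.331 -0.355 0.7; 0 0 0 0.03 0.331 -0.355 0.7; 0 0 0 0.036 0.331 -0.355 0.7; 0 0 0 0.036 0.331 -0.355 0.7; 0 0 0 0.036 0.331 -0.355 0.7; 0 0 0 0.036 0.331 -0.355 0.7; 0 0 0 0.036 0.331 -0.355 0.7; 0 0 0 0.036 0.331 -0.355 0.7")

```text
time: 9.85
ee_pos: [0.4688, -0.3042, 0.1955]
orientation: [[-0.002, -0.883, -0.469], [0.002, -0.469, 0.883], [-1.0, 0.001, 0.002]]
wrist_force: [0.8, 0.5, 0.2]
gripper_width: 0.7
```

Request:
arm_command(targets="0 0 0 0 0 0 0.7; 0 0 0 0 0 0 0.7; 0 0 0 0 0 0 0.7")

```text
time: 10.15
ee_pos: [0.4704, -0.303, 0.1971]
orientation: [[0.0, -0.881, -0.472], [-0.0, -0.472, 0.881], [-1.0, -0.0, -0.0]]
wrist_force: [-0.1, 0.4, -0.2]
gripper_width: 0.699
```

```bash
python3 look.py wc; python3 -c "
from h import *
c=dict(np.load('pics/wc.npz'));W=cv2.imread('pics/wc.png')[:,:,::-1]
for b in blobs(W,(172,120,60),(8,255,255),(150,60,500,345)): print(b, onz('w',b[2],.1,c).round(4),tri(ray('w',b[2],c),ray('top',(380.9,246))))
rel((.472,-.304,.2),118)"
```

```text
(1219, [300, 184, 38, 42], [318.4, 205.2]) [ 0.4699 -0.3042  0.1   ] (array([ 0.47159179, -0.30393851,  0.09504369]), [np.float64(0.616285555545504), np.float64(0.6162855555455181)])
(50, [298, 166, 41, 11], [318.3, 168.7]) [ 0.4453 -0.3174  0.1   ] (array([ 0.46591982, -0.31429912,  0.00060809]), [np.float64(7.304533237536643), np.float64(7.304533237536693)])
t 10.2 row [ 0.17 -0.02  0.01] [-0.0029 -0.001  -0.0015] q [-33.  15. -12.  64.   0. -61.]
```

View pics/wc.png

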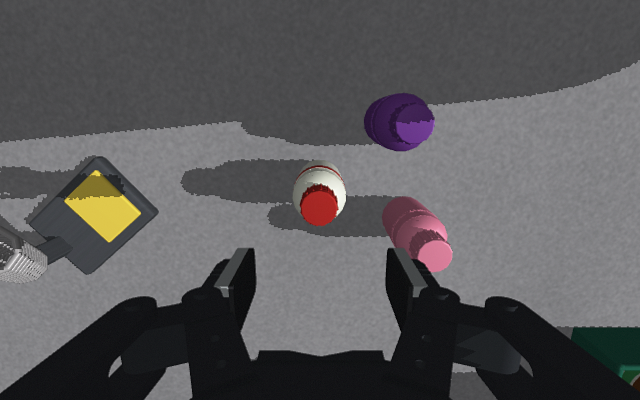

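Wrist view: the red cap is at (318,205), which gives (0.471, −0.304) with cap mid at 95 mm. Pink is at (434,255) and purple at (414,124), both outside the jaws' sweep. Next: descend and grip.

Request:
arm_command(targets="0 0 0 0.03 0 -0.001 0.55; 0 0 0 0.07 0 -0.001 0.55; 0 0 0 0.095 0 -0.001 0.55; 0 0 0 0.11 0 -0.001 0.55; 0 0 0 0.119 0 -0.001 0.55; 0 0 0 0.119 0 -0.001 0.55; 0 0 0 0.119 0 -0.001 0.25; 0 0 0 0.119 0 -0.001 0.2; 0 0 0 0.119 0 -0.001 0.2; 0 0 0 0.119 0 -0.001 0.2; 0 0 0 0.119 0 -0.001 0.2; 0 0 0 0.119 0 -0.001 0.2", newtons=40)

```text
time: 11.4
ee_pos: [0.4712, -0.3054, 0.0792]
orientation: [[0.002, -0.882, -0.471], [-0.001, -0.471, 0.882], [-1.0, -0.001, -0.002]]
wrist_force: [-2.2, 1.6, 6.5]
gripper_width: 0.313
```

Request:
arm_command(targets="0 0 0 -0.01 0 0 0.2; 0 0 0 -0.04 0 0 0.2; 0 0 0 -0.08 0 0 0.2; 0 0 0 -0.12 0 0 0.2; 0 0 0 -0.15 -0.004 0.009 0.2; 0 0 0 -0.17 -0.015 0.032 0.2; 0 0 0 -0.17 -0.032 0.068 0.2; 0 0 0 -0.17 -0.05 0.106 0.2; 0 0 0 -0.17 -0.068 0.145 0.2; 0 0 0 -0.17 -0.086 0.183 0.2; 0 0 0 -0.17 -0.104 0.222 0.2; 0 0 0 -0.17 -0.122 0.26 0.2")

```text
time: 12.6
ee_pos: [0.4552, -0.0167, 0.2487]
orientation: [[0.001, -0.883, -0.47], [-0.0, -0.47, 0.883], [-1.0, -0.001, -0.001]]
wrist_force: [0.9, -0.5, -0.9]
gripper_width: 0.314
```

Request:
arm_command(targets="0 0 0 0 -0.018 0.038 0.2; 0 0 0 0 -0.036 0.077 0.2; 0 0 0 0 -0.054 0.115 0.2; 0 0 0 0 -0.07 0.15 0.2; 0 0 0 0 -0.08 0.172 0.2; 0 0 0 0 -0.086 0.184 0.2; 0 0 0 0 -0.0885 0.189 0.2; 0 0 0 0 -0.0885 0.189 0.2; 0 0 0 0 -0.0885 0.189 0.2; 0 0 0 0 -0.0885 0.189 0.2")

```text
time: 13.6
ee_pos: [0.4449, 0.1892, 0.2479]
orientation: [[-0.0, -0.883, -0.469], [-0.0, -0.469, 0.883], [-1.0, 0.0, -0.0]]
wrist_force: [-0.9, 0.7, -1.2]
gripper_width: 0.316
```

```bash
python3 look.py wd; python3 -c "
from h import *
cv2.imwrite('pics/topd.png',cv2.resize(r.grab_frame('top')[180:290,140:270],None,fx=4,fy=4,interpolation=2)[:,:,::-1])
a=cv2.imread('pics/wd.png');b=cv2.imread('pics/topd.png');
cv2.imwrite('pics/dd.png',cv2.vconcat([a[:, :520],cv2.resize(b,(520,200))][:1]+[b[:200]]))
rel((.4456,.1895,.25),118);print(r.get_obs()['wrist_force'])"
```

```text
t 13.7 row [-0.01 -0.01 -0.01] [-0.0021 -0.0007 -0.0002] q [ 23.   5. -17.  68.  -0.  -5.]
[ 0.54404853 -0.41522203 -0.48631113]
```

View pics/dd.png

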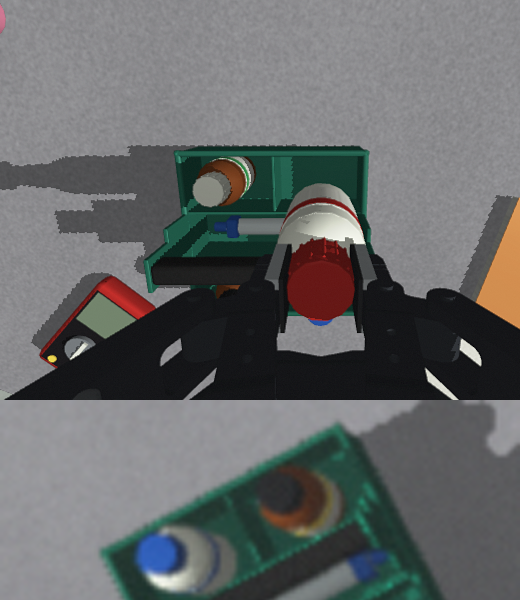

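The amber stands in cell 1, and the white hangs upright over cell 2. Quick check that the caddy hasn't shifted, from the far rim corners at (175,151) and (369,151).

```bash
python3 -c "
from h import *
c=dict(np.load('pics/wd.npz'))
m=np.array([.520,.1764]);y=np.array([np.cos(np.radians(118)),np.sin(np.radians(118))]);x=np.array([y[1],-y[0]])
for uv in((175,151),(369,151)):
  q=onz('w',uv,.065,c)[:2]-m; print((q@x*1e3).round(1),(q@y*1e3).round(1))"
```

```text
-92.9 -96.0
-93.0 95.1
```

Request:
arm_command(targets="0 0 0 0.02 0 0 0.2; 0 0 0 0.05 0 0 0.2; 0 0 0 0.07 0 0 0.2; 0 0 0 0.085 0 0 0.2; 0 0 0 0.085 0 0 0.2")

```text
time: 14.2
ee_pos: [0.4432, 0.1891, 0.1609]
orientation: [[-0.004, -0.883, -0.47], [-0.002, -0.47, 0.883], [-1.0, 0.004, 0.0]]
wrist_force: [-0.8, -0.4, -0.5]
gripper_width: 0.314
```

Caddy in place. Continue down: foot is now at about 82 mm.

Request:
arm_command(targets="0 0 0 0.015 -0.001 0 0.2; 0 0 0 0.04 -0.001 0 0.2; 0 0 0 0.055 -0.001 0 0.2; 0 0 0 0.065 -0.001 0 0.2; 0 0 0 0.07 -0.001 0 0.2; 0 0 0 0.073 -0.001 0 0.2; 0 0 0 0.075 -0.001 0 0.2; 0 0 0 0.0755 -0.001 0 0.2; 0 0 0 0.0755 -0.001 0 0.2")

```text
time: 15.1
ee_pos: [0.446, 0.1909, 0.0878]
orientation: [[0.001, -0.882, -0.471], [0.0, -0.471, 0.882], [-1.0, -0.001, -0.0]]
wrist_force: [0.3, -0.6, -1.5]
gripper_width: 0.311
```

Request:
arm_command(targets="0 0 0 0.001 0 0 0.2; 0 0 0 0.002 0 0 0.2; 0 0 0 0.002 0 0 0.2; 0 0 0 0.002 0 0 0.2")

```text
time: 15.5
ee_pos: [0.4456, 0.1908, 0.0854]
orientation: [[-0.0, -0.882, -0.471], [0.0, -0.471, 0.882], [-1.0, 0.0, 0.0]]
wrist_force: [0.1, 0.2, -0.6]
gripper_width: 0.316
```

Request:
arm_command(targets="0 0 0 0.001 0 0 0.2; 0 0 0 0.002 0 0 0.2; 0 0 0 0.0025 0 0 0.2; 0 0 0 0.0025 0 0 0.2; 0 0 0 0.0025 0 0 0.2")

```text
time: 16.0
ee_pos: [0.4458, 0.1909, 0.0833]
orientation: [[0.0, -0.882, -0.471], [0.0, -0.471, 0.882], [-1.0, -0.001, 0.0]]
wrist_force: [-1.7, -0.1, 5.4]
gripper_width: 0.316
```

Request:
arm_command(targets="0 0 0 0 0 0 0.4; 0 0 0 0 0 0 0.6; 0 0 0 0 0 0 0.6; 0 0 0 0 0 0 0.6; 0 0 0 -0.02 0 0 0.6; 0 0 0 -0.05 0 0 0.6; 0 0 0 -0.09 0 0 0.6; 0 0 0 -0.13 0 0 0.6; 0 0 0 -0.16 0 0 0.6; 0 0 0 -0.17 0 0 0.6; 0 0 0 -0.17 0 0 0.6")

```text
time: 17.1
ee_pos: [0.4466, 0.1911, 0.2541]
orientation: [[0.003, -0.882, -0.471], [0.001, -0.471, 0.882], [-1.0, -0.003, -0.0]]
wrist_force: [0.5, -0.2, -0.6]
gripper_width: 0.598
```

```bash
python3 -c "
from h import *
rel((.520,.1764,.26),28)"
```

```text
t 17.1 row [90.07  0.11  0.14] [-0.0058 -0.0579 -0.0475] q [ 23.   5. -16.  69.  -0.  -5.]
```

Request:
arm_command(targets="90 0 0 -0.006 -0.058 -0.0475 0.6; 90 0 0 -0.006 -0.058 -0.0475 0.6; 90 0 0 -0.006 -0.058 -0.0475 0.6; 90 0 0 -0.006 -0.058 -0.0475 0.6; 90 0 0 -0.006 -0.058 -0.0475 0.6; 90 0 0 -0.006 -0.058 -0.0475 0.6; 90 0 0 -0.006 -0.058 -0.0475 0.6; 90 0 0 -0.006 -0.058 -0.0475 0.6; 90 0 0 -0.006 -0.058 -0.0475 0.6; 90 0 0 -0.006 -0.058 -0.0475 0.6; 90 0 0 -0.006 -0.058 -0.0475 0.6; 90 0 0 -0.006 -0.058 -0.0475 0.6")

```text
time: 18.3
ee_pos: [0.5182, 0.1758, 0.2565]
orientation: [[-0.003, -0.47, 0.882], [-0.001, 0.882, 0.47], [-1.0, 0.001, -0.003]]
wrist_force: [-0.5, 0.4, -1.0]
gripper_width: 0.596
```

Request:
arm_command(targets="0 0 0 0 0 0 0.6; 0 0 0 0 0 0 0.6; 0 0 0 0 0 0 0.6")

```text
time: 18.6
ee_pos: [0.5191, 0.1761, 0.2585]
orientation: [[-0.0, -0.471, 0.882], [-0.0, 0.882, 0.471], [-1.0, 0.0, -0.001]]
wrist_force: [0.4, 0.3, 0.9]
gripper_width: 0.598
```

```bash
python3 look.py we; python3 -c "
from h import *
rel((.520,.1764,.26),28)"
```

```text
t 18.65 row [ 0.1  -0.02 -0.  ] [-0.0013 -0.0002  0.0009] q [19. 12. -7. 71.  0. 81.]
```

View pics/we.png

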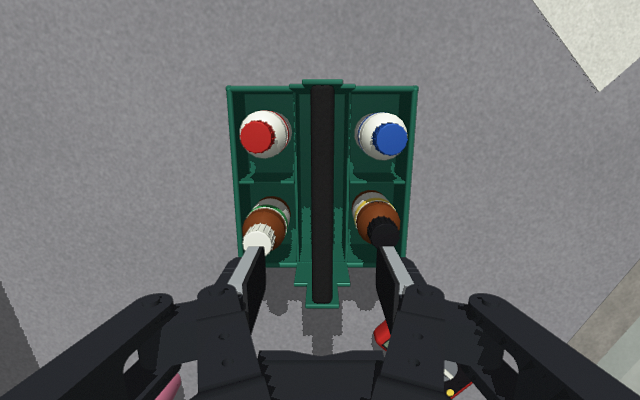

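Wrist view: all four bottles stand upright in their cells. The bar's top runs from (322.5,85) to (321.5,303).

```bash
python3 -c "
from h import *
c=dict(np.load('pics/we.npz'))
a,b=onz('w',(322.5,85),.148,c),onz('w',(321.5,303),.148,c);d=a-b;m=(a+b)/2
an=np.degrees(np.arctan2(d[1],d[0]))
w=dict(np.load('pics/wb.npz'));print('height',[tri(ray('w',u,c),ray('w',v,w)) for u,v in(((322.5,85),(512.5,130.5)),((321.5,303),(262,132.5)))])
print(m,'len',np.linalg.norm(d),an);rel((m[0],m[1],.117),an-90)"
```

```text
height [(array([0.47850338, 0.2542203 , 0.1516728 ]), [np.float64(0.06614696960724989), np.float64(0.06614696960732362)]), (array([0.5622579 , 0.09671435, 0.14896006]), [np.float64(0.008522059591108294), np.float64(0.0085220595909993)])]
[0.52049719 0.17535279 0.148     ] len 0.17928356873964502 117.97905535877199
t 18.65 row [ 0.12 -0.02 -0.  ] [ 0.1417 -0.0013  0.0009] q [19. 12. -7. 71.  0. 81.]
```

Request:
arm_command(targets="0 0 0 0.02 -0.001 0.001 0.5; 0 0 0 0.05 -0.001 0.001 0.5; 0 0 0 0.08 -0.001 0.001 0.5; 0 0 0 0.105 -0.001 0.001 0.5; 0 0 0 0.125 -0.001 0.001 0.5; 0 0 0 0.135 -0.001 0.001 0.5; 0 0 0 0.14 -0.001 0.001 0.5; 0 0 0 0.14 -0.001 0.001 0.5")

```text
time: 19.45
ee_pos: [0.5206, 0.1757, 0.1189]
orientation: [[-0.0, -0.471, 0.882], [-0.0, 0.882, 0.471], [-1.0, 0.0, -0.0]]
wrist_force: [-0.5, 0.0, -0.8]
gripper_width: 0.503
```

Request:
arm_command(targets="0 0 0 0 0 0 0.3; 0 0 0 0 0 0 0.2; 0 0 0 0 0 0 0.1; 0 0 0 0 0 0 0.05; 0 0 0 0 0 0 0.05; 0 0 0 0 0 0 0.05; 0 0 0 0 0 0 0.05; 0 0 0 0 0 0 0.05", newtons=90)

```text
time: 20.25
ee_pos: [0.5211, 0.1759, 0.1201]
orientation: [[0.002, -0.471, 0.882], [0.0, 0.882, 0.471], [-1.0, -0.0, 0.002]]
wrist_force: [-2.1, -0.3, 6.0]
gripper_width: 0.194
```

Request:
arm_command(targets="0 0 0 -0.002 0 0 0.05; 0 0 0 -0.005 0 0 0.05; 0 0 0 -0.01 0 0 0.05; 0 0 0 -0.016 0 0 0.05; 0 0 0 -0.023 0 0 0.05; 0 0 0 -0.03 0 0 0.05; 0 0 0 -0.037 0 0 0.05; 0 0 0 -0.044 0 0 0.05; 0 0 0 -0.05 0 0 0.05; 0 0 0 -0.054 0 0 0.05; 0 0 0 -0.056 0 0 0.05; 0 0 0 -0.056 0 0 0.05")

```text
time: 21.45
ee_pos: [0.5207, 0.1758, 0.1751]
orientation: [[0.0, -0.471, 0.882], [0.0, 0.882, 0.471], [-1.0, -0.0, 0.0]]
wrist_force: [-0.0, -0.7, -7.0]
gripper_width: 0.191
```

Request:
arm_command(targets="0 0 0 -0.002 0 0 0.05; 0 0 0 -0.006 0 0 0.05; 0 0 0 -0.012 0 0 0.05; 0 0 0 -0.019 0 0 0.05; 0 0 0 -0.026 0 0 0.05; 0 0 0 -0.033 0 0 0.05; 0 0 0 -0.039 0 0 0.05; 0 0 0 -0.044 0 0 0.05; 0 0 0 -0.047 0 0 0.05; 0 0 0 -0.048 0 0 0.05; 0 0 0 -0.048 0 0 0.05; 0 0 0 -0.048 0 0 0.05")

```text
time: 22.65
ee_pos: [0.5203, 0.1756, 0.2225]
orientation: [[-0.001, -0.471, 0.882], [-0.0, 0.882, 0.471], [-1.0, 0.0, -0.001]]
wrist_force: [-0.6, 0.6, -6.9]
gripper_width: 0.194
```

Request:
arm_command(targets="0 0 0 0 0 0 0.05; 0 0 0 0 0 0 0.05; 0 0 0 0 0 0 0.05; 0 0 0 0 0 0 0.05; 0 0 0 0 0 0 0.05")

```text
time: 23.15
ee_pos: [0.5205, 0.1757, 0.2229]
orientation: [[-0.0, -0.47, 0.882], [-0.0, 0.882, 0.47], [-1.0, -0.0, -0.0]]
wrist_force: [-0.1, 0.7, -8.0]
gripper_width: 0.19
```

```bash
python3 -c "
from h import *
o=r.get_obs();print({k:np.round(o[k],3) for k in('time','ee_pos','dq','wrist_force','wrist_torque','gripper_width')})
s=r.grab_frame('scene');w=r.grab_frame('wrist')
a=cv2.resize(s[120:320,240:520],(560,400));b=cv2.resize(w[60:340,160:480],(229,200))
o=np.zeros((400,789,3),np.uint8);o[:,:560]=a;o[:200,560:]=b
cv2.imwrite('pics/f.png',o[:,:,::-1])"
```

```text
{'time': np.float64(23.15), 'ee_pos': array([0.521, 0.176, 0.223]), 'dq': array([ 0.091, -0.031,  0.058, -0.186,  0.017, -0.147]), 'wrist_force': array([-0.102,  0.725, -8.024]), 'wrist_torque': array([-0.077, -0.011, -0.064]), 'gripper_width': np.float64(0.19)}
```

View pics/f.png

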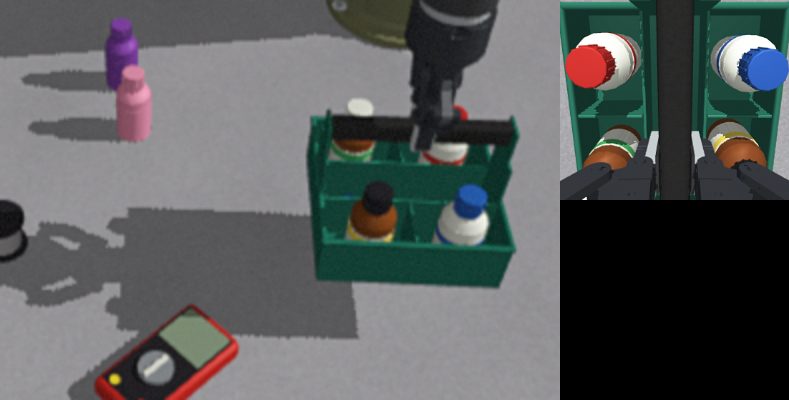

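The final view shows the caddy held level, all four bottles upright, and the bystanders undisturbed. The load is 8 N, and the tool has risen 103 mm since the grip. Handing in.

```bash
python3 -c "
from bench import r
print(r.job_done())"
```

```text
the job is handed in; nothing more can be done
None
```

The job is done and handed in at about 23 s of the 61 s allowed. I lowered the amber bottle into cell 1 and the white bottle into cell 2, feeling for floor contact (about 4–6 N) before releasing each. I then gripped the caddy's bar with 90 N and lifted it, and the arm is still holding it.

- **Final state:** the tool rose 103 mm from its grip height and reads an 8.0 N load with almost no torque. Joint speeds were near zero, and the last pictures show the caddy level.
- **Bottles and bystanders:** all four bottles are upright in their cells. The meter, reel, and pink and purple look-alikes looked untouched in the last view. The iron stand was outside that crop, but no move went near it.
- **Disagreements:**
  - My rough bar-end pixels from the top camera were 2–3 mm off between views; the two wrist views put the bar top at 149–152 mm against the stated 148 mm.
  - The gripper opening reads about 1.5 mm narrower than the stated cap and bar widths.
- **Not measured:** I did not measure the caddy's clearance from the bench directly. The 10 cm comes from the tool's rise.

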